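# Clamp a circuit board in a sprung-jaw test cradle

## Task

Pull the sprung jaw of the test cradle back to its stop so that its catch holds it open, then lay the board with the finned heat sink flat in the cradle, its white connector strip towards the fixed jaw, setting it down rather than dropping it. Once the board lies there released, press the tail of the catch so that the jaw closes and grips the board against the fixed jaw. Leave the other board, the probe stand and the bottle where they are.

Things in the scene. Friction and masses are not known exactly. Their poses are not given: they have to be found in the camera images.
- cradle: Fixed board cradle: grey plate, own x -175..105, y +-65, 12 mm thick. Origin at bench height. +x runs along the slide, from catch to fixed jaw; z up. Fixed black jaw: clamping face at x=85, to x=105, y +-50, top z=42 (47 at contacts). The bed is the plate's top (z=12) between the jaws, with low rails (z 12..16, inner faces y=+-46, x -2..82). Left or right on the bench, tray across from it.
- cradle_bed (a point): Point on the bed's surface (cradle x=+22, y=0, z=12 mm), about midway between the fixed jaw and the latched-open sprung jaw: a good place for the middle of the board's underside. Axes as the cradle's.
- jaw (a joint): Sprung black jaw, 96 mm wide, 18 thick, z 14..36 mm. Value: m pulled towards cradle -x; 0 shut (face at cradle x=15), 0.062 the stop. Spring shuts it: 5 N at 0, 10 N at 0.062, plus 40 N s/m damping. Just past 0.058 the catch drops by itself behind a tooth on the jaw's tongue (1-3 N extra before); let go, the jaw then stays at about 0.058, its face at x=-43, 128 mm from the fixed jaw.
- jaw_handle (a point): Middle of the top edge of the steel pull tab that stands upright on the jaw: 14 mm thick along cradle x, 36 mm wide along y, its free part z 36..95 mm above the bench, this point at z=95 (9 mm behind the jaw's face). Moves with the jaw. Axes as the cradle's.
- catch (a joint): Steel rocker on the cradle's centre line, pivot at cradle x=-120, z=31.5 mm; hooked nose towards the jaw, tail away from it. Value in rad: 0 at rest (nose down, lightly sprung), grows as the tail is pressed down, 0.4 at most. It frees the jaw at about 0.22 (tail 8 mm down), taking about 7 N; the jaw then snaps towards the fixed jaw. With a board clamped it rests at about 0.1 or less.
- catch_tail (a point): Middle of the top of the catch's tail, a flat black pad 26 (x) by 36 mm (y), top about 50 mm above the bench when at rest, at cradle x=-155 mm. Press it straight down. Moves with the catch.
- board: The board to clamp: green plate 110 (x) x 80 (y) x 6 mm, about 0.15-0.31 kg. Origin at the centre of its underside, z up. Grip it by the finned aluminium heat sink in its middle: 50 (x) x 36 (y) mm, z 6..38, fins along x. A white connector strip (14 x 64 mm, top z=18) lies along its +x end. Clamped, it holds the jaw at 0.040.
- board_plug (a point): Middle of the board's connector end edge, top face of the plate (board x=+55, z=6 mm).
- spare_board: The other board on the tray, to be left alone: green plate 120 x 70 x 6 mm with a square dark transformer (top 36 mm) and two black capacitors, no heat sink. Origin centre of its underside.
- tray: Black tray, fixed, 240 (x) x 305 (y) mm, floor 4 mm above the bench, rim 10 mm. Origin at its centre, at bench height. The two boards lie on it.
- probe_stand: Upright probe holder standing beside the cradle on its +y side, to be left alone: round foot 64 mm diameter, thin post, black head, 200 mm tall in all, 1 kg. Origin at the centre of its foot's underside.
- bottle: White bottle standing beside the cradle on its -y side, to be left alone: 54 mm diameter, 150 mm tall. Origin at the centre of its underside.

How it is judged:
On the way, in this order (a step that is already met when the one before it is completed fails the run):
1. the jaw has been pulled to its stop and stays open on the catch, let go by the fingers (value of joint jaw above 0.054 m and contact force between the fingers and cradle below 0.1 N), for 0.2 s.
2. the heat-sink board lies flat and released in the cradle, connector strip towards the fixed jaw, while the catch still holds the jaw open (z of board in the frame of cradle between 0.009 and 0.0155 m and angle between board's own z axis and vertical below 0.06 rad and y of board in the frame of cradle between -0.01 and 0.01 m and x of board_plug in the frame of cradle above 0.055 m and value of joint jaw above 0.054 m and contact force between the fingers and board below 0.1 N), for 0.2 s.
At the end, for the whole second after the job is handed in: The heat-sink board lies flat on the cradle's bed (within 3.5 mm and 0.06 rad), centred across it within 10 mm, its connector end within about 4 mm of the fixed jaw's face and square to it within 0.06 rad, the sprung jaw closed against its other end (jaw value 0.036 to 0.045), the board at rest (z of board in the frame of cradle between 0.009 and 0.0155 m and angle between board's own z axis and vertical below 0.06 rad and y of board in the frame of cradle between -0.01 and 0.01 m and x of board_plug in the frame of cradle between 0.055 and 0.088 m and value of joint jaw between 0.036 and 0.045 m and angle between the x axis of board and the x axis of cradle, either way round below 0.06 rad and x of board_plug in the frame of cradle above 0.081 m and linear speed of board below 0.02 m/s); the robot touches nothing.
It fails at once if the spare board moved more than 20 mm (distance of spare_board from where it was at the start of the episode above 0.02 m).
It fails at once if the probe stand moved more than 20 mm (distance of probe_stand from where it was at the start of the episode above 0.02 m).
It fails at once if the bottle moved more than 20 mm (distance of bottle from where it was at the start of the episode above 0.02 m).
It fails at once if the board let go in the air (more than 20 mm above the cradle's bed) (height (world z) of board above 0.032 m and contact force between the fingers and board below 0.05 N).
It also fails if it takes over 67 s, if anything falls off the work surface, if the arm or the gripper's body presses on something with over 40 N, if the wrist force passes 120 N, or if a joint passes its speed limit or range.

## Robot

A 6-joint arm with a two-finger parallel gripper is mounted at the origin on the work surface. World frame = base frame: x ahead of the robot, y to its left, z up, the work surface at z = 0. Lengths are in m, angles in rad, forces in N, time in s.
With the tool pointing down it reaches from about 0.35 to 0.85 m from the base axis. Payload 8.1 kg.
Tool frame: the origin (TCP) lies at the very end of the fingers, on their centre line; the grasp point (between the pads) lies 19 mm behind it; z points along the fingers, y is the line along which they close (so a half turn about z gives the same grasp; the last joint's range is limited). The gripper opens to 93 mm and grips with 3 to 60 N. Pads are 15 mm wide; open, the fingers measure 128 mm over their backs; the gripper's body (75 mm by 188 mm) begins 65 mm behind the grasp point.
Start: joints at [-1.211, 0.13, 1.488, -0, 1.523, -0.085], TCP at [0.258, -0.542, 0.219] pointing down, gripper open.
Joint ranges: [-2.96, 2.96], [-0.89, 2.26], [0.02, 2.5], [-1.34, 4.48], [0, 2.73], [-2.66, 2.66]. Speed limits (rad/s): [2.39, 2.39, 2.79, 3.14, 3.14, 3.14].

## Interface

Orientations are given as a rotation vector (axis times angle).
In Python, from plant import robot, imaging gives the robot as it stands.
- The arm moves only by the tool jog_arm, never from a script. Its argument "rows" is a list of rows, each a list of 2 entries, a list of its own where there are three numbers: the shift along the tool's x, y, z each as a share of 0.2 m, from -1 to 1, then the turn, a rotation vector about the tool's x, y, z each as a share of pi/2 rad, from -1 to 1. A call has 1 to 5 rows; each row is the pose to reach, as a shift and turn from the pose commanded when the call began, along the tool's axes at that moment; what a row does not reach only later rows make up. A row lasts 1/10 s, in which the tool goes at most 50 mm and 8.59 degrees, less where a joint would pass 70% of its speed; a pose out of reach is approached as far as the arm can. A call with a number of a shift or a turn outside -1 to 1 is refused whole. A call with a gripper value outside its range is refused whole. "hand" is the closure, from -1 (fully open) to 1 (shut), set as the call begins (left out, the last holds). The fingers move at their own pace and stop on an object; "squeeze" is the grip in N (left out, the last holds). Time passes only in rows, so rows that repeat a pose let the fingers close. It gives the time, the measured TCP pose, the force, the opening and the grip force at its end, in the units of the state.
- robot.read_state(): the state, without advancing time (a new reading comes with each control period).
- imaging.read_camera(name): name is "scene" or "top" or "wrist"; returns a dict with "frame" (420x560x3 uint8, red, green, blue), "vertical_fov" (degrees; the focal length in pixels is half the picture's height over the tangent of half this angle, whatever the lens; pixels are square), "cx", "cy" (the principal point, pixels), "R" (3x3) and "t" (3): a world point X has camera coordinates R X + t. Camera axes: x right, y down, z forward; pixel columns grow to the right and rows downward; lengths in m; the calibration is good to about 2 mm. The wrist camera is an equidistant fisheye: a pixel r from the principal point sees the ray r / f radians off the axis. A picture is of the moment at which its call begins. There is no depth.
- robot.close_job(): hands the job in; it is judged then, once.
The state is a dict: "t": time; "q": joint angles; "dq": joint speeds; "joint_torque": joint torques, N m; "tool_pos": TCP position; "orientation": TCP orientation; "force": force on the tool from outside, world axes, zero at the start; "wrist_torque": the same for the moment, N m; "opening": finger opening in m; "gripper_force": force on a finger pad.
Only numpy, scipy, OpenCV 4.12 (cv2) and the standard library are available. Lean on these libraries where they do the work, as an engineer would, in place of code of your own. Each camera call takes 0.05 s, during which the arm holds its last target. There are 200 camera calls.

## Working session

There is one attempt and no reset: what is moved stays moved. The work goes in short steps, Python scripts to look and compute and a tool call to move; the robot and the scene stay as the last step left them, time stands still between calls to the robot, and variables do not carry over. Pictures are saved under pics/ and viewed, at most 10 in all, crops included, and the job is handed in when it is done.

Besides the shell and the picture viewer there is one more tool, called after "Emit:" in YAML: its name, and indented under it one key for each argument. jog_arm: Moves the arm, as the interface text tells. Its arguments: {"type":"object","properties":{"rows":{"type":"array"},"hand":{"type":"number"},"squeeze":{"type":"number"}},"required":["rows"]}

```bash
mkdir -p pics; cat > h.py <<'E'
import numpy as np, cv2
from plant import robot, imaging
def grab(n, f=None):
    c=imaging.read_camera(n)
    np.savez(f'{n}.npz',**c)
    if f: cv2.imwrite(f'pics/{f}.png',c['frame'][:,:,::-1])
    return c
def load(n): 
    d=np.load(f'{n}.npz'); return {k:d[k] for k in d}
def ray(c,u,v,fish=False):
    f=c['frame'].shape[0]/2/np.tan(np.radians(c['vertical_fov'])/2)
    x,y=(u-c['cx'])/f,(v-c['cy'])/f
    if fish:
        r=np.hypot(x,y); d=np.array([x/r*np.sin(r),y/r*np.sin(r),np.cos(r)]) if r>0 else np.array([0,0,1.])
    else: d=np.array([x,y,1.])
    R=c['R']; return -R.T@c['t'], R.T@d/np.linalg.norm(d)
def onplane(c,u,v,z,fish=False):
    o,d=ray(c,u,v,fish); return o+d*(z-o[2])/d[2]
def tri(*rays):
    A=np.zeros((3,3));b=np.zeros(3)
    for o,d in rays:
        P=np.eye(3)-np.outer(d,d);A+=P;b+=P@o
    p=np.linalg.solve(A,b)
    return p,[np.linalg.norm((np.eye(3)-np.outer(d,d))@(p-o)) for o,d in rays]
def proj(c,X):
    f=c['frame'].shape[0]/2/np.tan(np.radians(c['vertical_fov'])/2)
    p=c['R']@np.array(X)+c['t']; return c['cx']+f*p[0]/p[2],c['cy']+f*p[1]/p[2]
E
python3 - <<'E'
from h import *
for n in ('top','scene','wrist'):
    c=grab(n,n+'0'); print(n,c['vertical_fov'],c['cx'],c['cy'],-c['R'].T@c['t'])
print(robot.read_state())
a=[cv2.imread(f'pics/{n}0.png') for n in('top','scene')]
E
```

```text
top 54.07930361662321 273.995057300851 211.6988291305254 [ 0.45362693 -0.0036158   0.93994292]
scene 50.75281428042651 274.05128514991907 210.62415103295106 [ 1.0111786  -0.61959801  0.73282659]
wrist 65.70646984690485 277.04637910336373 210.4465337736955 [ 0.32731695 -0.50925291  0.38438767]
{'t': 0.15, 'q': array([-1.21138547e+00,  1.31011799e-01,  1.48900093e+00, -4.61501499e-05,
        1.52298685e+00, -8.53693901e-02]), 'dq': array([-0.00126702, -0.00293674, -0.0051207 ,  0.00031836,  0.00022865,
       -0.00135847]), 'joint_torque': array([-3.31219144e-05, -5.60472357e+01, -4.92336237e+01,  7.67484982e-02,
        3.05879989e-02, -8.71445013e-05]), 'tool_pos': array([ 0.25802673, -0.541214  ,  0.2178295 ]), 'orientation': array([-3.06287078e+00, -6.92611841e-01,  3.73433031e-04]), 'force': array([-0.01184933,  0.17689756, -0.59816017]), 'wrist_torque': array([ 0.08451073, -0.03435271,  0.03811587]), 'gripper_force': 0.0, 'opening': 0.0931777367376193}
```

View pics/top0.png

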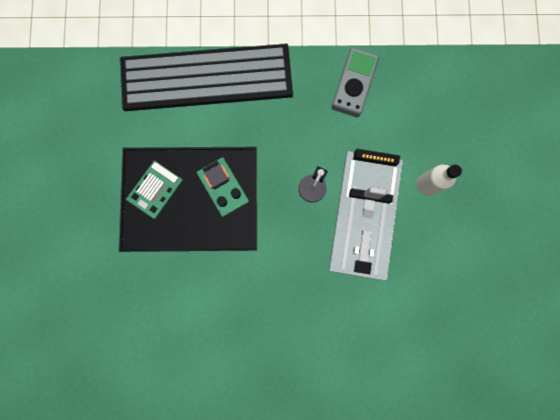

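View pics/scene0.png

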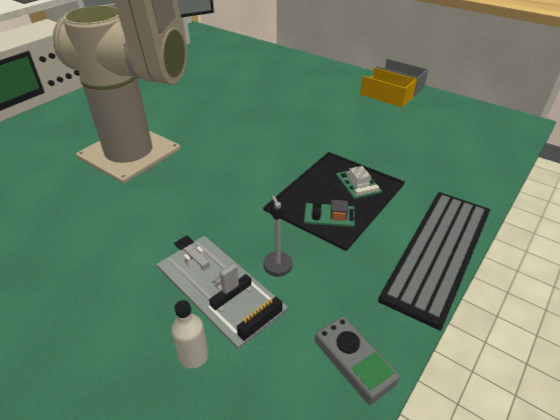

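The top view has world +x up and +y left. The cradle is at about (365,215), with its fixed jaw up at (377,157), the jaw tab at (375,195) and the tail pad at (363,267). The tray is at (190,200), the heat-sink board at (154,190) with its white strip to the upper right, the stand at (313,188) and the bottle at (437,180). The scene view confirms this. Next I'll enlarge and measure.

```bash
cat > m.py <<'E'
from h import *
t=load('top');s=load('scene')
def crop(c,x0,y0,w,h,k): return cv2.resize(c['frame'][y0:y0+h,x0:x0+w,::-1],None,fx=k,fy=k,interpolation=cv2.INTER_CUBIC)
M=np.zeros((600,800,3),np.uint8)
def put(im,x,y): M[y:y+im.shape[0],x:x+im.shape[1]]=im
put(crop(t,325,145,85,140,4),0,0)
put(crop(s,155,230,135,115,3),345,0)
put(crop(t,120,150,70,75,3),345,350)
put(crop(s,330,155,60,50,4),560,350)
cv2.imwrite('pics/m1.png',M)
f=t['frame'].astype(int);hsv=cv2.cvtColor(t['frame'],cv2.COLOR_RGB2HSV)
# tray interior: boards = non dark
roi=np.zeros(f.shape[:2],np.uint8);roi[152:247,125:253]=1
m=((f.max(2)>75)&(roi>0)).astype(np.uint8)
for c in cv2.findContours(m,0,1)[0]:
    if cv2.contourArea(c)>300:
        r=cv2.minAreaRect(c);print('blob',r); 
        for p in cv2.boxPoints(r): print(p,onplane(t,*p,.010))
# white strip
m=((hsv[:,:,1]<60)&(hsv[:,:,2]>150)&(roi>0)).astype(np.uint8)
for c in cv2.findContours(m,0,1)[0]:
    if cv2.contourArea(c)>20: print('white',cv2.minAreaRect(c))
# cradle plate
roi[:]=0;roi[140:290,322:412]=1
m=((hsv[:,:,1]<70)&(roi>0)).astype(np.uint8); m=cv2.morphologyEx(m,3,np.ones((7,7)))
c=max(cv2.findContours(m,0,1)[0],key=cv2.contourArea);r=cv2.minAreaRect(c);print('cradle',r)
for p in cv2.boxPoints(r): print(p,onplane(t,*p,.012))
E
python3 m.py
```

```text
blob ((153.80404663085938, 189.07432556152344), (35.33928298950195, 49.63774108886719), 35.53767395019531)
[124.99999 199.00002] [0.59810587 0.33202156 0.01      ]
[153.85135 158.60811] [0.69195336 0.26873509 0.01      ]
[182.6081  179.14864] [0.64315371 0.2014763  0.01      ]
[153.75674 219.54054] [0.55043826 0.26520957 0.01      ]
blob ((222.19949340820312, 186.34194946289062), (52.618526458740234, 31.81585121154785), 59.74356460571289)
[195.20209 171.63211] [0.66052748 0.1728221  0.01      ]
[222.68396 155.60101] [0.69784414 0.1098205  0.01      ]
[249.1969  201.05179] [0.5910777  0.04863296 0.01      ]
[221.71503 217.08289] [0.55477754 0.11111013 0.01      ]
white ((142.46153259277344, 203.8076629638672), (9.984603881835938, 5.824352264404297), 33.690067291259766)
white ((149.80404663085938, 186.57431030273438), (17.553394317626953, 23.71451759338379), 35.53767776489258)
white ((163.99998474121094, 172.0), (28.289709091186523, 7.21110200881958), 33.690067291259766)
cradle ((366.3699951171875, 213.9099884033203), (58.97270584106445, 125.8650131225586), 8.130102157592773)
[328.28    272.03998] [ 0.42916016 -0.12782559  0.012     ]
[346.08    147.43999] [ 0.71448362 -0.17607553  0.012     ]
[404.46 155.78] [ 0.69365578 -0.31056425  0.012     ]
[386.66 280.38] [ 0.40963341 -0.25755213  0.012     ]
```

View pics/m1.png

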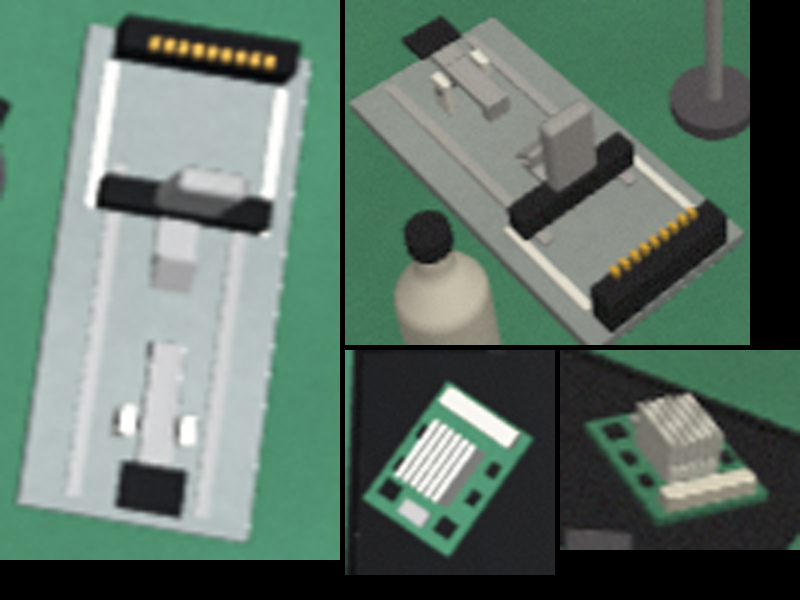

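The crops show the cradle clearly. Tab top centre is at about top (378.3,190.8) / scene (229,266.7). The tail pad is at top (363,267) / scene (184,242.7). The sink top is at top (149.8,186.6) / scene (359.5,172.8). I'll triangulate these now.

```bash
cat > m2.py <<'E'
from h import *
t=load('top');s=load('scene');np.set_printoptions(precision=4,suppress=True)
T=lambda x,y:(325+x/4,145+y/4); S=lambda x,y:(155+(x-345)/3,230+y/3)
pairs={'BL':(T(21,504),S(492,18)),'BR':(T(247,541),S(351,103)),'TL':(T(88,25),None),'TR':(T(310,62),S(742,236)),
'tab':((378.3,190.8),(229,266.7)),'tail':((363,267),(184,242.7)),'sink':((149.8,186.6),(359.5,172.8)),'strip':((164,172),(367,189)),
'contactL':(T(155,43),S(695,213)),'contactR':(T(271,62),S(614,271))}
for k,(a,b) in pairs.items():
    print(k,onplane(t,*a,.012),onplane(s,*b,.012) if b else '', tri(ray(t,*a),ray(s,*b)) if b else '')
B=[np.array(onplane(t,*T(*p),.012)) for p in((21,504),(247,541),(88,25),(310,62))]
print('yaws',[np.degrees(np.arctan2(*(b-a)[1::-1])) for a,b in((B[0],B[2]),(B[1],B[3]))],np.degrees(np.arctan2(*(B[0]-B[1])[1::-1]))-90)
# board corners from 3x crop
for h in [.010]:
    for p in((449,383),(533,436),(447,557),(364,495)): print('bc',onplane(t,120+(p[0]-345)/3,150+(p[1]-350)/3,h))
E
python3 m2.py
```

```text
BL [ 0.4314 -0.1323  0.012 ] [ 0.4388 -0.1361  0.012 ] (array([ 0.4322, -0.1323,  0.0051]), [np.float64(0.0013384102324950206), np.float64(0.0013384102324951067)])
BR [ 0.4099 -0.2578  0.012 ] [ 0.4179 -0.2607  0.012 ] (array([ 0.4108, -0.2583,  0.0052]), [np.float64(0.00173397868620946), np.float64(0.0017339786862094171)])
TL [ 0.7054 -0.1779  0.012 ]  
TR [ 0.6825 -0.3055  0.012 ] [ 0.7121 -0.1857  0.012 ] (array([ 0.7034, -0.2556,  0.0824]), [np.float64(0.04683424753341179), np.float64(0.04683424753341178)])
tab [ 0.6121 -0.2468  0.012 ] [ 0.5476 -0.1723  0.012 ] (array([ 0.5992, -0.2242,  0.0941]), [np.float64(0.0015679516019077991), np.float64(0.0015679516019077805)])
tail [ 0.4396 -0.2058  0.012 ] [ 0.4174 -0.1792  0.012 ] (array([ 0.441 , -0.1983,  0.042 ]), [np.float64(0.0012907759141768621), np.float64(0.0012907759141767994)])
sink [0.626  0.2757 0.012 ] [0.6081 0.2954 0.012 ] (array([0.6211, 0.2683, 0.0341]), [np.float64(0.0010395945887782634), np.float64(0.001039594588778536)])
strip [0.6598 0.244  0.012 ] [0.6581 0.2445 0.012 ] (array([0.6591, 0.2433, 0.0133]), [np.float64(0.000508564332598478), np.float64(0.0005085643325986879)])
contactL [ 0.6945 -0.2164  0.012 ] [ 0.6762 -0.1894  0.012 ] (array([ 0.6884, -0.2083,  0.0413]), [np.float64(0.0020193046956288067), np.float64(0.0020193046956286887)])
contactR [ 0.6827 -0.283   0.012 ] [ 0.6623 -0.2569  0.012 ] (array([ 0.6761, -0.273 ,  0.0424]), [np.float64(0.0012127169434117135), np.float64(0.001212716943411883)])
yaws [np.float64(-9.459707145132523), np.float64(-9.934286561991096)] -9.724136127875312
bc [0.6863 0.2667 0.01  ]
bc [0.6443 0.2014 0.01  ]
bc [0.5517 0.2647 0.01  ]
bc [0.5996 0.329  0.01  ]
```

Measurements agree with the given sizes:
- **Cradle:** yaw ≈ -9.7°, origin ≈ (0.592,-0.224).
- **Tab:** top at z ≈ 0.094, as stated.
- **Board:** centre ≈ (0.6205,0.2655), yaw ≈ -35°, strip towards +x.

Next I'll write a helper that works out jog shares.

```bash
cat > go.py <<'E'
import sys
from h import *
from scipy.spatial.transform import Rotation as Ro
# usage: go.py x y z yawdeg(of tool y)  -> shares
def go(x,y,z,yaw):
    s=robot.read_state();R=Ro.from_rotvec(s['orientation']).as_matrix()
    a=np.radians(yaw);ty=np.array([np.cos(a),np.sin(a),0]);tz=np.array([0,0,-1.]);G=np.c_[np.cross(ty,tz),ty,tz]
    sh=R.T@(np.array([x,y,z])-s['tool_pos'])/.2; tu=Ro.from_matrix(R.T@G).as_rotvec()/(np.pi/2)
    print('t',s['t'],'pos',s['tool_pos'].round(4),'yaw',np.degrees(np.arctan2(R[1,1],R[0,1])).round(2),'shift',sh.round(3),'turn',tu.round(3),'F',s['force'].round(1),'open',round(s['opening'],4))
if __name__=='__main__': go(*map(float,sys.argv[1:5]))
E
python3 go.py 0.599 -0.225 0.22 -9.7
python3 - <<'E'
from h import *
t=load('top')
O=np.array([.5918,-.2243]);u=np.array([.9857,-.1685]);v=np.array([.1685,.9857])
for n,p in(('stand foot',(313,188)),('bottle foot?',(426,188)),('tab',(0,0))):
    X=onplane(t,*p,0.0)[:2]; print(n,X,(X-O)@u,(X-O)@v)
E
```

```text
t 0.15 pos [ 0.258  -0.5412  0.2178] yaw -64.52 shift [ 2.219 -0.694 -0.01 ] turn [-0.001 -0.    -0.609] F [-0.   0.2 -0.6] open 0.0932
stand foot [ 0.62193003 -0.09871371] 0.00853787796982381 0.12886731353428216
bottle foot? [ 0.61983423 -0.36098904] 0.050665441650317264 -0.13001061661080554
tab [1.09482038 0.65839153] 0.34709367060221435 0.9548279737964891
```

Emit:
jog_arm:
  rows:
    - [[1, -0.3, 0], [0, 0, -0.4]]
    - [[1, -0.3, 0], [0, 0, -0.4]]
    - [[1, -0.3, 0], [0, 0, -0.4]]
    - [[1, -0.3, 0], [0, 0, -0.4]]
    - [[1, -0.3, 0], [0, 0, -0.4]]
  hand: -1
  squeeze: 30

```text
t: 0.65
tool_pos: [0.4162, -0.3975, 0.2184]
orientation: [-2.692, -1.618, -0.003]
force: [-1.0, -0.6, 0.3]
opening: 0.0931
gripper_force: 0.0
```

Emit:
jog_arm:
  rows:
    - [[0.6, 0.2, 0], [0, 0, -0.2]]
    - [[0.6, 0.2, 0], [0, 0, -0.2]]
    - [[0.6, 0.2, 0], [0, 0, -0.2]]
    - [[0.6, 0.2, 0], [0, 0, -0.2]]

```text
t: 1.05
tool_pos: [0.5072, -0.3126, 0.2182]
orientation: [-2.412, -2.012, -0.001]
force: [-0.4, 0.2, -0.7]
opening: 0.0929
gripper_force: 0.0
```

```bash
python3 go.py 0.599 -0.225 0.15 -9.7
```

```text
t 1.05 pos [ 0.5072 -0.3126  0.2182] yaw -10.32 shift [0.513 0.373 0.341] turn [-0.    -0.001 -0.007] F [-0.4  0.2 -0.7] open 0.0929
```

Emit:
jog_arm:
  rows:
    - [[0.51, 0.37, 0.2], [0, 0, -0.007]]
    - [[0.51, 0.37, 0.2], [0, 0, -0.007]]
    - [[0.51, 0.37, 0.2], [0, 0, -0.007]]
    - [[0.51, 0.37, 0.2], [0, 0, -0.007]]
    - [[0.51, 0.37, 0.2], [0, 0, -0.007]]

```text
t: 1.55
tool_pos: [0.596, -0.2288, 0.1778]
orientation: [-2.404, -2.021, 0.002]
force: [-0.4, -0.7, -0.2]
opening: 0.0931
gripper_force: 0.0
```

```bash
python3 - <<'E'
from h import *
c=grab('wrist','wrist1')
E
python3 go.py 0.599 -0.225 0.066 -9.7
```

```text
t 1.6 pos [ 0.5959 -0.2295  0.1785] yaw -9.95 shift [0.025 0.012 0.563] turn [-0.     0.    -0.003] F [-0.4  0.5  0.3] open 0.093
```

View pics/wrist1.png

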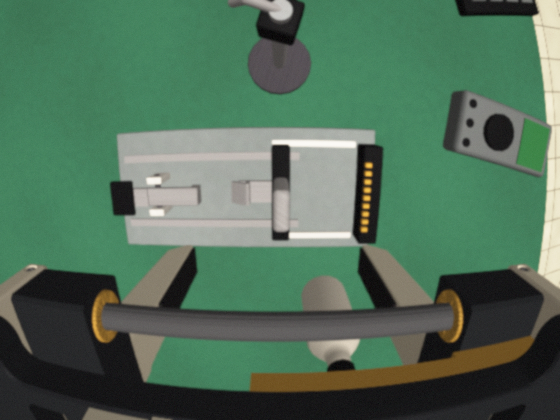

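The wrist view shows the cradle lying lengthwise. The plate corners are at (118,135), (375,130) and (128,244), the jaw is at x≈281, the tail pad at (123,198), and the fixed jaw face at x≈357. I'll cross-check with these.

```bash
python3 - <<'E'
from h import *
np.set_printoptions(precision=4,suppress=True)
w=load('wrist');t=load('top')
O=np.array([.5918,-.2243]);u=np.array([.9857,-.1685]);v=np.array([.1685,.9857])
f=lambda n,p,z:print(n,onplane(w,*p,z,True),((onplane(w,*p,z,True)[:2]-O)@np.c_[u,v]))
f('BL',(118,135),.012);f('TL',(375,130),.012);f('BR',(128,244),.012)
f('tail',(123,198),.05);f('jawfixed top L',(357,146),.042);f('jawfixed R',(357,241),.042)
f('jaw L',(289,146),.036);f('jaw R',(289,239),.036);f('tabtop',(281,190),.095)
print('tail tri',tri(ray(w,123,198,True),ray(t,363,267)))
print('tabtop tri',tri(ray(w,281,190,True),ray(t,378.3,190.8)))
E
```

```text
BL [ 0.434  -0.1329  0.012 ] [-0.171   0.0635]
TL [ 0.7073 -0.1795  0.012 ] [0.1063 0.0637]
BR [ 0.4099 -0.2586  0.012 ] [-0.1735 -0.0645]
tail [ 0.4427 -0.1978  0.05  ] [-0.1514  0.001 ]
jawfixed top L [ 0.6786 -0.1899  0.042 ] [0.0798 0.0485]
jawfixed R [ 0.668  -0.2853  0.042 ] [ 0.0854 -0.0473]
jaw L [ 0.615  -0.1806  0.036 ] [0.0155 0.047 ]
jaw R [ 0.5998 -0.273   0.036 ] [ 0.0161 -0.0467]
tabtop [ 0.602  -0.2085  0.095 ] [0.0074 0.0172]
tail tri (array([ 0.4401, -0.1985,  0.0455]), [np.float64(2.6097299792973267e-05), np.float64(2.6097299792996435e-05)])
tabtop tri (array([ 0.6001, -0.2179,  0.0904]), [np.float64(0.008302505564459734), np.float64(0.008302505564459745)])
```

Emit:
jog_arm:
  rows:
    - [[0.02, 0.012, 0.2], [0, 0, 0]]
    - [[0.02, 0.012, 0.35], [0, 0, 0]]
    - [[0.02, 0.012, 0.5], [0, 0, 0]]
    - [[0.02, 0.012, 0.56], [0, 0, 0]]
    - [[0.02, 0.012, 0.56], [0, 0, 0]]

```text
t: 2.1
tool_pos: [0.5977, -0.2255, 0.065]
orientation: [-2.404, -2.018, 0.003]
force: [-0.7, 0.1, 0.4]
opening: 0.0928
gripper_force: 0.0
```

Emit:
jog_arm:
  rows:
    - [[0, 0, 0], [0, 0, 0]]
    - [[0, 0, 0], [0, 0, 0]]
    - [[0, 0, 0], [0, 0, 0]]
    - [[0, 0, 0], [0, 0, 0]]
    - [[0, 0, 0], [0, 0, 0]]
  hand: 1

```text
t: 2.6
tool_pos: [0.6001, -0.2248, 0.0673]
orientation: [2.404, 2.022, 0.001]
force: [0.6, 0.7, 0.7]
opening: 0.0576
gripper_force: 0.0
```

Emit:
jog_arm:
  rows:
    - [[0, 0, 0], [0, 0, 0]]
    - [[0, 0, 0], [0, 0, 0]]
    - [[0, 0, 0], [0, 0, 0]]
    - [[0, 0, 0], [0, 0, 0]]
    - [[0, 0, 0], [0, 0, 0]]

```text
t: 3.1
tool_pos: [0.5997, -0.2247, 0.0666]
orientation: [-2.404, -2.022, 0.0]
force: [-0.5, 0.5, 1.1]
opening: 0.0178
gripper_force: 0.0
```

Emit:
jog_arm:
  rows:
    - [[0, 0, 0], [0, 0, 0]]
    - [[0, 0, 0], [0, 0, 0]]
    - [[0, 0, 0], [0, 0, 0]]
    - [[0, 0, 0], [0, 0, 0]]

```text
t: 3.5
tool_pos: [0.5997, -0.2247, 0.0666]
orientation: [-2.404, -2.022, 0.0]
force: [-2.5, -0.7, 0.8]
opening: 0.0136
gripper_force: 30.0
```

Emit:
jog_arm:
  rows:
    - [[0, -0.06, 0], [0, 0, 0]]
    - [[0, -0.12, 0], [0, 0, 0]]
    - [[0, -0.18, 0], [0, 0, 0]]
    - [[0, -0.23, 0], [0, 0, 0]]
    - [[0, -0.27, 0], [0, 0, 0]]

```text
t: 4.0
tool_pos: [0.5485, -0.2157, 0.0666]
orientation: [2.401, 2.019, 0.005]
force: [12.9, -2.3, -11.0]
opening: 0.0139
gripper_force: 30.0
```

Emit:
jog_arm:
  rows:
    - [[0, -0.01, 0], [0, 0, 0]]
    - [[0, -0.02, 0], [0, 0, 0]]
    - [[0, -0.03, 0], [0, 0, 0]]
    - [[0, -0.035, 0], [0, 0, 0]]
    - [[0, -0.035, 0], [0, 0, 0]]

```text
t: 4.5
tool_pos: [0.5412, -0.2144, 0.0666]
orientation: [2.402, 2.02, 0.004]
force: [9.4, -1.5, -7.8]
opening: 0.0138
gripper_force: 30.0
```

Emit:
jog_arm:
  rows:
    - [[0, -0.007, 0], [0, 0, 0]]
    - [[0, -0.014, 0], [0, 0, 0]]
    - [[0, -0.014, 0], [0, 0, 0]]

```text
t: 4.8
tool_pos: [0.5386, -0.214, 0.0666]
orientation: [2.402, 2.02, 0.004]
force: [9.6, -1.6, -8.6]
opening: 0.014
gripper_force: 30.0
```

Emit:
jog_arm:
  rows:
    - [[0, -0.004, 0], [0, 0, 0]]
    - [[0, -0.008, 0], [0, 0, 0]]
    - [[0, -0.008, 0], [0, 0, 0]]

```text
t: 5.1
tool_pos: [0.5383, -0.2139, 0.0666]
orientation: [2.401, 2.018, 0.006]
force: [17.1, -3.8, -15.4]
opening: 0.0141
gripper_force: 30.0
```

Emit:
jog_arm:
  rows:
    - [[0, 0.01, 0], [0, 0, 0]]
    - [[0, 0.02, 0], [0, 0, 0]]
    - [[0, 0.028, 0], [0, 0, 0]]
    - [[0, 0.028, 0], [0, 0, 0]]

```text
t: 5.5
tool_pos: [0.5425, -0.2147, 0.0666]
orientation: [2.403, 2.02, 0.003]
force: [8.2, -2.0, -6.0]
opening: 0.0138
gripper_force: 30.0
```

Emit:
jog_arm:
  rows:
    - [[0, 0.004, 0], [0, 0, 0]]
    - [[0, 0.008, 0], [0, 0, 0]]
    - [[0, 0.008, 0], [0, 0, 0]]

```text
t: 5.8
tool_pos: [0.5426, -0.2147, 0.0666]
orientation: [2.404, 2.022, 0.0]
force: [1.5, 0.5, -2.9]
opening: 0.0141
gripper_force: 30.0
```

Emit:
jog_arm:
  rows:
    - [[0, 0, 0], [0, 0, 0]]
    - [[0, 0, 0], [0, 0, 0]]
    - [[0, 0, 0], [0, 0, 0]]
    - [[0, 0, 0], [0, 0, 0]]
    - [[0, 0, 0], [0, 0, 0]]
  hand: 0.1

```text
t: 6.3
tool_pos: [0.5424, -0.2148, 0.0667]
orientation: [2.405, 2.022, -0.0]
force: [0.4, -0.8, 0.3]
opening: 0.041
gripper_force: 0.0
```

Emit:
jog_arm:
  rows:
    - [[0, 0, -0.2], [0, 0, 0]]
    - [[0, 0, -0.45], [0, 0, 0]]
    - [[0, 0, -0.7], [0, 0, 0]]
    - [[0, 0, -0.95], [0, 0, 0]]
    - [[0, 0, -1], [0, 0, 0]]

```text
t: 6.8
tool_pos: [0.5451, -0.216, 0.275]
orientation: [2.396, 2.015, 0.007]
force: [0.8, -0.8, 0.0]
opening: 0.0418
gripper_force: 0.0
```

```bash
python3 - <<'E'
from h import *
np.set_printoptions(precision=4,suppress=True)
c=grab('wrist');t=grab('top')
O=np.array([.5918,-.2243]);u=np.array([.9857,-.1685]);v=np.array([.1685,.9857])
a=cv2.resize(t['frame'][140:285,320:410,::-1],None,fx=4,fy=4)
M=np.zeros((580,800,3),np.uint8);M[:580,:360]=a;M[:330,360:800]=cv2.resize(c['frame'][:,:,::-1],(440,330));cv2.imwrite('pics/m3.png',M)
E
python3 go.py 0.6205 0.2655 0.27 -35
```

```text
t 6.9 pos [ 0.5438 -0.2155  0.2699] yaw -9.88 shift [ 2.435 -0.035 -0.005] turn [0.004 0.    0.279] F [-0.  -1.  -0.3] open 0.0416
```

View pics/m3.png

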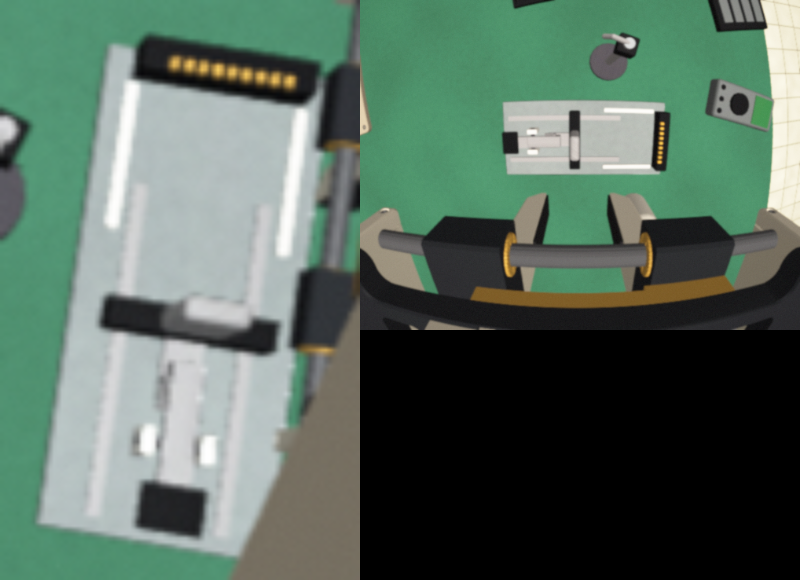

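The jaw is latched open: its bar sits at about (190,325) in the crop, with the catch nose over the tongue. I'll go to the tray now.

Emit:
jog_arm:
  rows:
    - [[1, -0.015, 0], [0, 0, 0]]
    - [[1, -0.015, 0], [0, 0, 0]]
    - [[1, -0.015, 0], [0, 0, 0]]
    - [[1, -0.015, 0], [0, 0, 0]]
    - [[1, -0.015, 0], [0, 0, 0]]
  hand: -0.5

```text
t: 7.4
tool_pos: [0.5729, -0.0112, 0.2634]
orientation: [-2.395, -2.026, 0.002]
force: [0.3, -0.6, -0.4]
opening: 0.0692
gripper_force: 0.0
```

Emit:
jog_arm:
  rows:
    - [[1, -0.015, 0], [0, 0, 0]]
    - [[1, -0.015, 0], [0, 0, 0]]
    - [[1, -0.015, 0], [0, 0, 0]]
    - [[1, -0.015, 0], [0, 0, 0]]
    - [[1, -0.015, 0], [0, 0, 0]]

```text
t: 7.9
tool_pos: [0.6038, 0.1855, 0.2629]
orientation: [-2.396, -2.026, 0.005]
force: [-1.0, -0.8, 0.2]
opening: 0.0701
gripper_force: 0.0
```

Emit:
jog_arm:
  rows:
    - [[0.3, 0, 0], [0, 0, 0.28]]
    - [[0.3, 0, 0], [0, 0, 0.28]]
    - [[0.3, 0, 0], [0, 0, 0.28]]
    - [[0.3, 0, 0], [0, 0, 0.28]]
    - [[0.3, 0, 0], [0, 0, 0.28]]

```text
t: 8.4
tool_pos: [0.6151, 0.2383, 0.2648]
orientation: [-2.785, -1.453, 0.004]
force: [0.5, -0.1, 0.2]
opening: 0.0696
gripper_force: 0.0
```

```bash
python3 - <<'E'
from h import *
c=grab('wrist','wrist3')
E
python3 go.py 0.6205 0.2655 0.12 -35
```

```text
t 8.45 pos [0.6152 0.2383 0.2653] yaw -34.91 shift [ 0.128 -0.055  0.726] turn [-0.001  0.001  0.001] F [-0.  -0.6 -0.3] open 0.0697
```

View pics/wrist3.png

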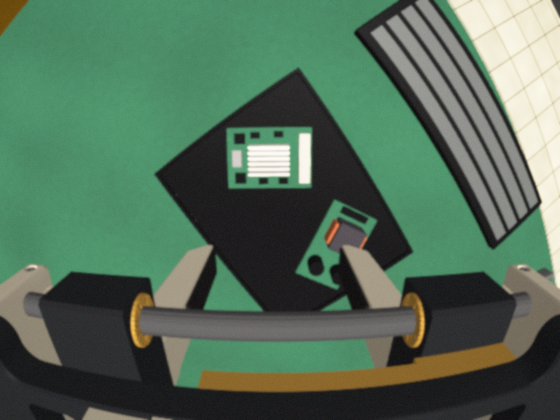

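The wrist view shows the board squarely aligned at x 228–312, y 127–188. The fins are around (268,160) and the strip around (305,158), to the right, which is tool +y. I'll measure it by mask.

```bash
python3 - <<'E'
from h import *
np.set_printoptions(precision=4,suppress=True)
w=load('wrist');t=load('top')
f=w['frame'].astype(int);hsv=cv2.cvtColor(w['frame'],cv2.COLOR_RGB2HSV)
roi=np.zeros(f.shape[:2],np.uint8);roi[118:197,220:320]=1
m=((f.max(2)>80)&(roi>0)).astype(np.uint8)
m=cv2.morphologyEx(m,cv2.MORPH_OPEN,np.ones((3,3)))
c=max(cv2.findContours(m,0,1)[0],key=cv2.contourArea);x,y,ww,h=cv2.boundingRect(c);r=cv2.minAreaRect(c);print(r)
P=[onplane(w,*p,.010,True) for p in cv2.boxPoints(r)];print(np.array(P),np.mean(P,0))
for i in range(4):
    d=P[(i+1)%4]-P[i];print(np.linalg.norm(d),np.degrees(np.arctan2(d[1],d[0])))
m=((hsv[:,:,1]<50)&(hsv[:,:,2]>170)&(roi>0)).astype(np.uint8)
for n,x0,x1 in(('sink',242,296),('strip',296,316)):
    q=m.copy();q[:,:x0]=0;q[:,x1:]=0
    c=cv2.boundingRect(cv2.findNonZero(q));u,v=c[0]+c[2]/2-.5,c[1]+c[3]/2-.5
    tp={'sink':(149.8,186.6),'strip':(164,172)}[n]
    print(n,c,tri(ray(w,u,v,True),ray(t,*tp)),onplane(w,u,v,{'sink':.042,'strip':.022}[n],True))
E
```

```text
((269.0, 157.5), (61.0, 86.0), 90.0)
[[0.5982 0.3309 0.01  ]
 [0.689  0.2671 0.01  ]
 [0.6441 0.2    0.01  ]
 [0.55   0.2656 0.01  ]] [0.6203 0.2659 0.01  ]
0.11093566289181686 -35.093875106493805
0.08070628626153833 -123.78370446007217
0.1146629730169573 145.11322193083222
0.08112145424314629 53.57730140119547
sink (247, 144, 43, 33) (array([0.6206, 0.2667, 0.0416]), [np.float64(0.00012013720448053171), np.float64(0.00012013720448057724)]) [0.6207 0.2667 0.042 ]
strip (298, 133, 13, 51) (array([0.6576, 0.2412, 0.0224]), [np.float64(0.00011798901211935601), np.float64(0.00011798901211936664)]) [0.6577 0.2411 0.022 ]
```

Sink top z = 0.0416 and strip top = 0.0224, both matching the text. The sink centre is (0.6206,0.2665), yaw -35°. Descending.

Emit:
jog_arm:
  rows:
    - [[0.13, -0.058, 0.25], [0, 0, 0]]
    - [[0.13, -0.058, 0.5], [0, 0, 0]]
    - [[0.13, -0.058, 0.75], [0, 0, 0]]
    - [[0.13, -0.058, 0.9], [0, 0, 0]]
    - [[0.13, -0.058, 0.9], [0, 0, 0]]

```text
t: 8.95
tool_pos: [0.6158, 0.2649, 0.0785]
orientation: [-2.785, -1.45, 0.02]
force: [-0.5, 0.4, -0.0]
opening: 0.0699
gripper_force: 0.0
```

```bash
python3 go.py 0.6206 0.2665 0.026 -35
```

```text
t 8.95 pos [0.6158 0.2649 0.0785] yaw -34.98 shift [0.023 0.017 0.262] turn [-0.005  0.007  0.   ] F [-0.5  0.4 -0. ] open 0.0699
```

Emit:
jog_arm:
  rows:
    - [[0, 0, 0], [0, 0, 0]]
    - [[0, 0, 0], [0, 0, 0]]

```text
t: 9.15
tool_pos: [0.6232, 0.2677, 0.0904]
orientation: [2.787, 1.449, 0.008]
force: [0.1, 0.2, 0.1]
opening: 0.0698
gripper_force: 0.0
```

```bash
python3 go.py 0.6206 0.2665 0.026 -35
```

```text
t 9.15 pos [0.6232 0.2677 0.0904] yaw -35.06 shift [-0.014 -0.008  0.322] turn [ 0.002 -0.003 -0.001] F [0.1 0.2 0.1] open 0.0698
```

Emit:
jog_arm:
  rows:
    - [[0, 0, 0.07], [0, 0, 0]]
    - [[0, 0, 0.14], [0, 0, 0]]
    - [[0, 0, 0.2], [0, 0, 0]]
    - [[0, 0, 0.24], [0, 0, 0]]
    - [[0, 0, 0.24], [0, 0, 0]]

```text
t: 9.65
tool_pos: [0.6193, 0.2669, 0.036]
orientation: [-2.787, -1.448, 0.006]
force: [-0.5, -0.6, -0.3]
opening: 0.0696
gripper_force: 0.0
```

Emit:
jog_arm:
  rows:
    - [[0, 0, 0], [0, 0, 0]]
    - [[0, 0, 0], [0, 0, 0]]
    - [[0, 0, 0], [0, 0, 0]]

```text
t: 9.95
tool_pos: [0.6215, 0.2676, 0.0395]
orientation: [2.787, 1.449, 0.002]
force: [0.2, 0.5, 1.1]
opening: 0.0696
gripper_force: 0.0
```

```bash
python3 go.py 0.6206 0.2665 0.026 -35
```

```text
t 9.95 pos [0.6215 0.2676 0.0395] yaw -35.08 shift [-0.007 -0.001  0.067] turn [ 0.    -0.001 -0.001] F [0.2 0.5 1.1] open 0.0696
```

Emit:
jog_arm:
  rows:
    - [[-0.007, 0, 0.02], [0, 0, 0]]
    - [[-0.007, 0, 0.04], [0, 0, 0]]
    - [[-0.007, 0, 0.06], [0, 0, 0]]
    - [[-0.007, 0, 0.06], [0, 0, 0]]
    - [[-0.007, 0, 0.06], [0, 0, 0]]

```text
t: 10.45
tool_pos: [0.6199, 0.2662, 0.0263]
orientation: [-2.788, -1.449, 0.001]
force: [-0.2, 0.3, -0.1]
opening: 0.0696
gripper_force: 0.0
```

Emit:
jog_arm:
  rows:
    - [[0, 0, 0], [0, 0, 0]]
    - [[0, 0, 0], [0, 0, 0]]
    - [[0, 0, 0], [0, 0, 0]]
    - [[0, 0, 0], [0, 0, 0]]
    - [[0, 0, 0], [0, 0, 0]]
  hand: 1
  squeeze: 40

```text
t: 10.95
tool_pos: [0.6203, 0.2663, 0.0269]
orientation: [2.788, 1.448, 0.001]
force: [0.4, 0.2, 1.7]
opening: 0.0495
gripper_force: 40.0
```

Emit:
jog_arm:
  rows:
    - [[0, 0, -0.05], [0, 0, 0]]
    - [[0, 0, -0.15], [0, 0, 0]]
    - [[0, 0, -0.3], [0, 0, 0]]
    - [[0, 0, -0.45], [0, 0, 0]]
    - [[0, 0, -0.6], [0, 0, 0]]

```text
t: 11.45
tool_pos: [0.6197, 0.2662, 0.1481]
orientation: [-2.788, -1.449, 0.001]
force: [0.4, 0.6, -2.6]
opening: 0.0497
gripper_force: 40.0
```

Emit:
jog_arm:
  rows:
    - [[0, 0, -0.2], [0, 0, 0]]
    - [[0, 0, -0.4], [0, 0, 0]]
    - [[0, 0, -0.6], [0, 0, 0]]
    - [[0, 0, -0.7], [0, 0, 0]]
    - [[0, 0, -0.7], [0, 0, 0]]

```text
t: 11.95
tool_pos: [0.6217, 0.2669, 0.2923]
orientation: [2.787, 1.448, 0.012]
force: [0.7, -0.7, -1.5]
opening: 0.0495
gripper_force: 40.0
```

```bash
python3 go.py 0.6135 -0.228 0.285 -9.7
```

```text
t 11.95 pos [0.6217 0.2669 0.2923] yaw -35.08 shift [-2.049  1.388  0.03 ] turn [ 0.004 -0.003 -0.282] F [ 0.7 -0.7 -1.5] open 0.0495
```

Emit:
jog_arm:
  rows:
    - [[-0.15, 0.1, 0], [0, 0, 0]]
    - [[-0.35, 0.24, 0], [0, 0, 0]]
    - [[-0.55, 0.38, 0], [0, 0, 0]]
    - [[-0.75, 0.52, 0], [0, 0, 0]]
    - [[-0.95, 0.65, 0], [0, 0, 0]]

```text
t: 12.45
tool_pos: [0.616, 0.0342, 0.2842]
orientation: [-2.786, -1.448, 0.004]
force: [0.2, 0.0, -2.0]
opening: 0.0497
gripper_force: 40.0
```

Emit:
jog_arm:
  rows:
    - [[-0.2, 0.13, 0], [0, 0, 0]]
    - [[-0.4, 0.27, 0], [0, 0, 0]]
    - [[-0.6, 0.4, 0], [0, 0, 0]]
    - [[-0.8, 0.54, 0], [0, 0, 0]]
    - [[-0.9, 0.62, 0], [0, 0, 0]]

```text
t: 12.95
tool_pos: [0.6136, -0.1862, 0.284]
orientation: [-2.788, -1.444, 0.005]
force: [0.7, 1.3, -1.8]
opening: 0.0498
gripper_force: 40.0
```

Emit:
jog_arm:
  rows:
    - [[-0.1, 0.07, 0], [0, 0, -0.08]]
    - [[-0.15, 0.1, 0], [0, 0, -0.16]]
    - [[-0.18, 0.12, 0], [0, 0, -0.23]]
    - [[-0.18, 0.12, 0], [0, 0, -0.282]]
    - [[-0.18, 0.12, 0], [0, 0, -0.282]]

```text
t: 13.45
tool_pos: [0.6133, -0.2258, 0.2841]
orientation: [-2.398, -2.024, 0.002]
force: [-0.6, 1.4, -2.2]
opening: 0.0499
gripper_force: 40.0
```

Emit:
jog_arm:
  rows:
    - [[0, 0, 0], [0, 0, 0]]
    - [[0, 0, 0], [0, 0, 0]]
    - [[0, 0, 0], [0, 0, 0]]

```text
t: 13.75
tool_pos: [0.6142, -0.2255, 0.2864]
orientation: [-2.402, -2.024, 0.0]
force: [-0.1, 0.2, -2.6]
opening: 0.05
gripper_force: 40.0
```

```bash
python3 go.py 0.6145 -0.228 0.285 -9.7
```

```text
t 13.75 pos [ 0.6142 -0.2255  0.2864] yaw -9.75 shift [-0.012  0.004  0.007] turn [-0.    -0.    -0.001] F [-0.1  0.2 -2.6] open 0.05
```

Emit:
jog_arm:
  rows:
    - [[-0.012, 0.004, 0.1], [0, 0, 0]]
    - [[-0.012, 0.004, 0.3], [0, 0, 0]]
    - [[-0.012, 0.004, 0.5], [0, 0, 0]]
    - [[-0.012, 0.004, 0.7], [0, 0, 0]]
    - [[-0.012, 0.004, 0.85], [0, 0, 0]]

```text
t: 14.25
tool_pos: [0.6135, -0.2275, 0.1136]
orientation: [-2.4, -2.023, 0.002]
force: [0.2, 0.1, -1.9]
opening: 0.0495
gripper_force: 40.0
```

Emit:
jog_arm:
  rows:
    - [[0, 0, 0.07], [0, 0, 0]]
    - [[0, 0, 0.07], [0, 0, 0]]
    - [[0, 0, 0.07], [0, 0, 0]]
    - [[0, 0, 0.07], [0, 0, 0]]
    - [[0, 0, 0.07], [0, 0, 0]]

```text
t: 14.75
tool_pos: [0.616, -0.2289, 0.1051]
orientation: [2.399, 2.023, 0.003]
force: [-0.7, 0.1, -1.5]
opening: 0.0501
gripper_force: 40.0
```

```bash
python3 - <<'E'
from h import *
w=grab('wrist','wrist4')
E
python3 go.py 0.6145 -0.228 0.035 -9.7
```

```text
t 14.8 pos [ 0.6158 -0.2288  0.1047] yaw -9.71 shift [ 0.003 -0.008  0.349] turn [ 0.002  0.001 -0.   ] F [-1.  -0.8 -0.8] open 0.0498
```

View pics/wrist4.png

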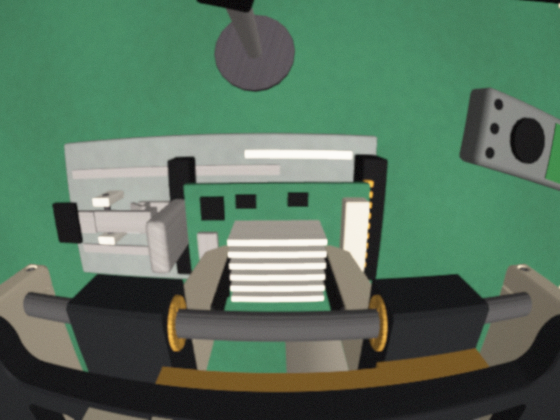

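The board hangs level between the jaws, square in the frame. Its far corners are at (184,183) and (370,183), the sprung jaw's inner edge is at (196,158), and the fixed jaw's face is at (357,156). I'll check these in cradle coordinates.

```bash
python3 - <<'E'
from h import *
np.set_printoptions(precision=4,suppress=True)
w=load('wrist')
O=np.array([.593,-.2245]);u=np.array([.9857,-.1685]);v=np.array([.1685,.9857])
for n,p,z in(('bTL',(184,183),.088),('bTR',(370,183),.088),('fixed',(357,157),.042),('jaw',(196,158),.036),('plate',(376,138),.012),('plateB',(67,146),.012)):
    print(n,(onplane(w,*p,z,True)[:2]-O)@np.c_[u,v])
E
python3 go.py 0.6145 -0.228 0.035 -9.7
```

```text
bTL [-0.032   0.0397]
bTR [0.078  0.0396]
fixed [0.081  0.0497]
jaw [-0.0369  0.0483]
plate [0.1043 0.0625]
plateB [-0.1703  0.0627]
t 14.8 pos [ 0.6158 -0.2288  0.1047] yaw -9.71 shift [ 0.003 -0.008  0.349] turn [ 0.002  0.001 -0.   ] F [-1.  -0.8 -0.8] open 0.0498
```

Emit:
jog_arm:
  rows:
    - [[0, -0.01, 0.06], [0, 0, 0]]
    - [[0, -0.01, 0.13], [0, 0, 0]]
    - [[0, -0.01, 0.2], [0, 0, 0]]
    - [[0, -0.01, 0.26], [0, 0, 0]]
    - [[0, -0.01, 0.29], [0, 0, 0]]

```text
t: 15.3
tool_pos: [0.6112, -0.2272, 0.0417]
orientation: [-2.399, -2.023, 0.002]
force: [-0.9, 0.7, -2.5]
opening: 0.0497
gripper_force: 40.0
```

Emit:
jog_arm:
  rows:
    - [[0, 0, 0], [0, 0, 0]]
    - [[0, 0, 0], [0, 0, 0]]
    - [[0, 0, 0], [0, 0, 0]]
    - [[0, 0, 0], [0, 0, 0]]
    - [[0, 0, 0], [0, 0, 0]]

```text
t: 15.8
tool_pos: [0.6131, -0.2281, 0.0453]
orientation: [2.401, 2.025, 0.001]
force: [0.3, 0.5, -1.4]
opening: 0.0498
gripper_force: 40.0
```

```bash
python3 go.py 0.6145 -0.228 0.035 -9.7
```

```text
t 15.8 pos [ 0.6131 -0.2281  0.0453] yaw -9.7 shift [0.002 0.007 0.052] turn [ 0.001  0.    -0.   ] F [ 0.3  0.5 -1.4] open 0.0498
```

Emit:
jog_arm:
  rows:
    - [[0, 0.003, 0.015], [0, 0, 0]]
    - [[0, 0.003, 0.03], [0, 0, 0]]
    - [[0, 0.003, 0.043], [0, 0, 0]]
    - [[0, 0.003, 0.043], [0, 0, 0]]
    - [[0, 0.003, 0.043], [0, 0, 0]]

```text
t: 16.3
tool_pos: [0.6131, -0.2279, 0.0357]
orientation: [-2.401, -2.025, 0.0]
force: [-0.0, 0.3, -2.0]
opening: 0.0499
gripper_force: 40.0
```

Emit:
jog_arm:
  rows:
    - [[0, 0, 0.005], [0, 0, 0]]
    - [[0, 0, 0.008], [0, 0, 0]]
    - [[0, 0, 0.008], [0, 0, 0]]
    - [[0, 0, 0.008], [0, 0, 0]]

```text
t: 16.7
tool_pos: [0.6134, -0.2281, 0.0349]
orientation: [2.401, 2.025, 0.0]
force: [-1.5, 0.9, 1.3]
opening: 0.0493
gripper_force: 40.0
```

Emit:
jog_arm:
  rows:
    - [[0, 0, 0], [0, 0, 0]]
    - [[0, 0, 0], [0, 0, 0]]
    - [[0, 0, 0], [0, 0, 0]]
    - [[0, 0, 0], [0, 0, 0]]
    - [[0, 0, 0], [0, 0, 0]]
  hand: -0.33

```text
t: 17.2
tool_pos: [0.6133, -0.2281, 0.0344]
orientation: [-2.401, -2.025, -0.0]
force: [-0.2, 0.1, 0.8]
opening: 0.0619
gripper_force: 0.0
```

Emit:
jog_arm:
  rows:
    - [[0, 0, -0.03], [0, 0, 0]]
    - [[0, 0, -0.1], [0, 0, 0]]
    - [[0, 0, -0.25], [0, 0, 0]]
    - [[0, 0, -0.45], [0, 0, 0]]
    - [[0, 0, -0.65], [0, 0, 0]]

```text
t: 17.7
tool_pos: [0.6131, -0.2279, 0.1668]
orientation: [2.401, 2.026, 0.0]
force: [1.0, -0.3, -0.4]
opening: 0.0616
gripper_force: 0.0
```

Emit:
jog_arm:
  rows:
    - [[0, 0, -0.05], [0, 0, 0]]
    - [[0, 0, -0.05], [0, 0, 0]]
    - [[0, 0, -0.05], [0, 0, 0]]
  hand: 1

```text
t: 18.0
tool_pos: [0.6129, -0.2279, 0.1739]
orientation: [-2.401, -2.025, 0.0]
force: [0.5, -1.4, -0.8]
opening: 0.042
gripper_force: 0.0
```

```bash
python3 - <<'E'
from h import *
w=grab('wrist','wrist5')
E
python3 go.py 0.440 -0.1982 0.175 -9.7
```

```text
t 18.05 pos [ 0.6123 -0.2276  0.1727] yaw -9.71 shift [-0.    -0.874 -0.009] turn [-0.002 -0.    -0.   ] F [-0.3 -0.7 -0.5] open 0.0384
```

View pics/wrist5.png

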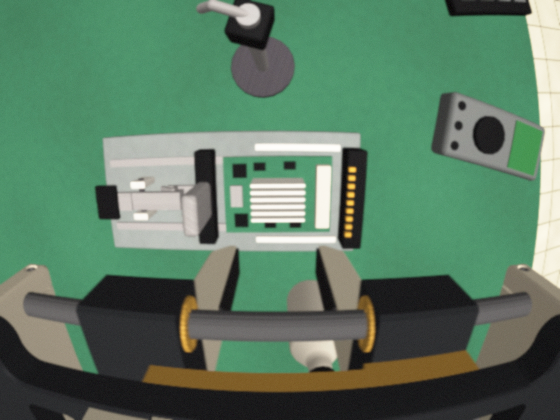

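The board lies flat and square between the rails, spanning x 222–333 and y 157–233, with the strip towards the fixed jaw. The jaw is still open. Next is the tail.

Emit:
jog_arm:
  rows:
    - [[0, -0.15, 0], [0, 0, 0]]
    - [[0, -0.37, 0], [0, 0, 0]]
    - [[0, -0.6, 0], [0, 0, 0]]
    - [[0, -0.8, 0], [0, 0, 0]]
    - [[0, -0.885, 0], [0, 0, 0]]

```text
t: 18.55
tool_pos: [0.4348, -0.1967, 0.1715]
orientation: [-2.398, -2.022, 0.003]
force: [0.9, 0.5, 1.0]
opening: 0.0012
gripper_force: 0.0
```

Emit:
jog_arm:
  rows:
    - [[0, 0, 0.1], [0, 0, 0]]
    - [[0, 0, 0.25], [0, 0, 0]]
    - [[0, 0, 0.4], [0, 0, 0]]
    - [[0, 0, 0.5], [0, 0, 0]]
    - [[0, 0, 0.5], [0, 0, 0]]

```text
t: 19.05
tool_pos: [0.4349, -0.196, 0.0692]
orientation: [-2.394, -2.02, 0.005]
force: [0.4, 0.8, 0.5]
opening: 0.0004
gripper_force: 0.0
```

Emit:
jog_arm:
  rows:
    - [[0, 0, 0], [0, 0, 0]]
    - [[0, 0, 0], [0, 0, 0]]
    - [[0, 0, 0], [0, 0, 0]]

```text
t: 19.35
tool_pos: [0.4397, -0.1987, 0.0758]
orientation: [2.4, 2.024, 0.001]
force: [-0.4, 0.3, -0.0]
opening: 0.0001
gripper_force: 0.0
```

```bash
python3 go.py 0.4373 -0.198 0.052 -9.7
```

```text
t 19.35 pos [ 0.4397 -0.1987  0.0758] yaw -9.7 shift [ 0.002 -0.013  0.119] turn [ 0.001  0.    -0.   ] F [-0.4  0.3 -0. ] open 0.0001
```

Emit:
jog_arm:
  rows:
    - [[0, -0.007, 0.04], [0, 0, 0]]
    - [[0, -0.007, 0.08], [0, 0, 0]]
    - [[0, -0.007, 0.11], [0, 0, 0]]
    - [[0, -0.007, 0.11], [0, 0, 0]]
    - [[0, -0.007, 0.11], [0, 0, 0]]

```text
t: 19.85
tool_pos: [0.4371, -0.1978, 0.052]
orientation: [-2.401, -2.025, 0.0]
force: [-0.2, -0.5, 0.5]
opening: 0.0006
gripper_force: 0.0
```

Emit:
jog_arm:
  rows:
    - [[0, 0, 0.015], [0, 0, 0]]
    - [[0, 0, 0.03], [0, 0, 0]]
    - [[0, 0, 0.04], [0, 0, 0]]
    - [[0, 0, 0.04], [0, 0, 0]]

```text
t: 20.25
tool_pos: [0.4362, -0.1978, 0.0441]
orientation: [-2.4, -2.024, 0.003]
force: [-3.8, -0.1, 2.2]
opening: 0.0005
gripper_force: 1.9
```

Emit:
jog_arm:
  rows:
    - [[0, 0, 0.01], [0, 0, 0]]
    - [[0, 0, 0.02], [0, 0, 0]]
    - [[0, 0, 0.025], [0, 0, 0]]
    - [[0, 0, 0.025], [0, 0, 0]]
    - [[0, 0, 0.025], [0, 0, 0]]

```text
t: 20.75
tool_pos: [0.4372, -0.1979, 0.0393]
orientation: [-2.401, -2.025, 0.0]
force: [-3.4, 0.8, 3.0]
opening: 0.0
gripper_force: 1.9
```

```bash
python3 - <<'E'
from h import *
w=grab('wrist','wrist6')
E
python3 go.py 0.4373 -0.198 0.038 -9.7
```

```text
t 20.8 pos [ 0.4373 -0.1979  0.0394] yaw -9.71 shift [-0.001  0.     0.007] turn [-0. -0. -0.] F [-5.   1.1  2.1] open 0.0007
```

View pics/wrist6.png

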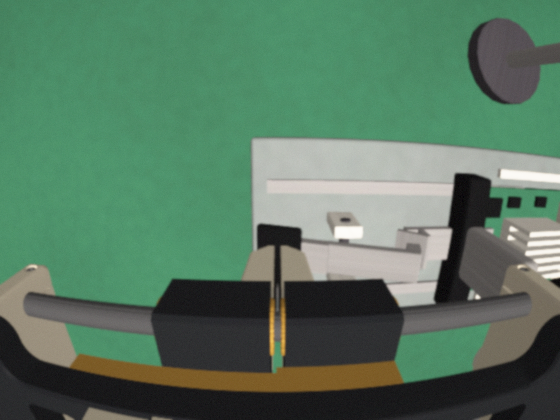

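The jaw bar (455–490) now sits against the board's end and the tooth is clear of the nose, so it has closed. I'll retract and check.

Emit:
jog_arm:
  rows:
    - [[0, 0, -0.05], [0, 0, 0]]
    - [[0, 0, -0.15], [0, 0, 0]]
    - [[0, 0, -0.35], [0, 0, 0]]
    - [[0, 0, -0.6], [0, 0, 0]]
    - [[0, 0, -0.8], [0, 0, 0]]

```text
t: 21.3
tool_pos: [0.4384, -0.1982, 0.2033]
orientation: [2.398, 2.024, 0.003]
force: [1.2, -0.2, 0.4]
opening: 0.0002
gripper_force: 0.0
```

Emit:
jog_arm:
  rows:
    - [[0, 0.2, 0], [0, 0, 0]]
    - [[0, 0.4, 0], [0, 0, 0]]
    - [[0, 0.6, 0], [0, 0, 0]]
    - [[0, 0.8, 0], [0, 0, 0]]
    - [[0, 0.8, 0], [0, 0, 0]]

```text
t: 21.8
tool_pos: [0.5985, -0.2249, 0.1974]
orientation: [-2.399, -2.026, -0.001]
force: [-1.4, 0.6, -0.9]
opening: 0.0008
gripper_force: 0.0
```

Emit:
jog_arm:
  rows:
    - [[0, 0, 0], [0, 0, 0]]
    - [[0, 0, 0], [0, 0, 0]]
    - [[0, 0, 0], [0, 0, 0]]
    - [[0, 0, 0], [0, 0, 0]]

```text
t: 22.2
tool_pos: [0.5948, -0.225, 0.2007]
orientation: [2.4, 2.024, 0.001]
force: [-0.3, 0.1, 1.0]
opening: 0.0003
gripper_force: 0.0
```

```bash
python3 - <<'E'
from h import *
w=grab('wrist','wrist7')
E
python3 go.py 0.6 -0.228 0.2 -9.7
```

```text
t 22.25 pos [ 0.5948 -0.225   0.2006] yaw -9.72 shift [-0.01   0.028  0.003] turn [ 0.001  0.    -0.   ] F [-1.3 -0.3  0.5] open 0.0002
```

View pics/wrist7.png

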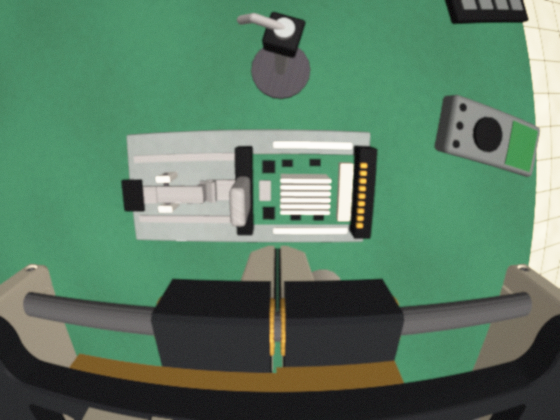

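The board is gripped: jaw face at x≈253 against one end, fixed jaw at x≈353 against the other. It is square and centred, and nothing is touched, so I'm handing in.

```bash
python3 - <<'E'
from h import *
np.set_printoptions(precision=4,suppress=True)
w=load('wrist');O=np.array([.593,-.2245]);u=np.array([.9857,-.1685]);v=np.array([.1685,.9857])
for n,p,z in(('bL',(253,154),.018),('bR',(353,154),.018),('jaw',(253,148),.036),('fix',(355,148),.042)):print(n,(onplane(w,*p,z,True)[:2]-O)@np.c_[u,v])
print(robot.close_job())
E
```

```text
bL [-0.0244  0.0386]
bR [0.0847 0.0396]
jaw [-0.023   0.0467]
fix [0.0808 0.0483]
the job is handed in; nothing more can be done
None
```

The job is handed in at about 22 s of the 67 s allowed: the jaw was latched open, the heat-sink board was set down flat, and the jaw was released onto it; in the last wrist picture the board sits square and centred between both jaws, though no verdict came back from the judging.

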